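# Park the gauges on their pads, then load the punch on the turntable

## Task

Clear the granite plate for the next check: park the brass ring gauge, the chrome height master and the blued V-block clamp each centred in the outline of its own shape on the green pads, the square and the oblong one turned to line up with their outlines. Only when all three are parked, stand the steel punch upright in the middle of the aluminium turntable. Set everything down without dropping it, and leave the black centre-finder and the black collar where they are.

Things in the scene. Friction and masses are not known exactly. Their poses are not given: they have to be found in the camera images.
- ring_gauge: Loose brass ring gauge lying flat: outer diameter 52, hole 24, height 18 mm, about 0.25 kg. Grip it across the outside. Origin: centre of the underside; z up.
- height_master: Loose chrome height master standing upright: square base 50 x 50 x 10 mm, on it a square column 26 x 26 mm that ends 62 mm above the underside, ringed with dark lines, about 0.4 kg. Grip the column by two opposite faces. x and y are square to the faces. Origin: centre of the underside; z up.
- vblock: Loose dark-blue V-block with a bright clamp bow over its middle: block 60 (x) x 40 (y) x 34 mm high, the V groove runs along x; bow with its screw within 20 mm of the centre, top at 62 mm; about 0.5 kg. Grip the block low across its 40 mm width (along y). Origin: centre of the underside; z up.
- punch: Loose grey hardened steel punch standing upright on its head: head diameter 36, 10 mm high; shank diameter 24 from 10 to 46 mm; bright tip diameter 14 up to 62 mm; about 0.24 kg. Grip the shank. Origin: centre of the underside; z up.
- ring_pad: Fixed green pad 90 x 90 x 3 mm with a cream circle (inner diameter 68 mm) and a round cream dot: place of the ring gauge. Origin: centre of the underside, the pad's top lies 3 mm above it.
- master_pad: Fixed green pad 90 x 90 x 3 mm with a cream square (inside 66 mm) and a small solid cream square: place of the height master. x and y run along the outline's sides. Origin: centre of the underside, the pad's top lies 3 mm above it.
- vblock_pad: Fixed green pad 98 (x) x 78 (y) x 3 mm with a cream oblong (inside 76 x 56 mm, long side along x) and three cream stripes along x: place of the V-block, groove along the stripes. Origin: centre of the underside, the pad's top lies 3 mm above it.
- turntable: Fixed, locked round turntable: dark base diameter 104 mm, aluminium platter diameter 96 mm with a dark circle (inner diameter 52 mm) around the middle and degree marks at the rim; flat top 26 mm above the origin, which is the centre of the underside. Place of the punch.
- centre_finder: Loose black steel centre-finder with a bright 90 x 14 mm blade along x, 22 mm high, lying flat: a bystander, to be left alone. Origin: centre of the underside; z up.
- black_collar: Loose black steel collar: outer diameter 42, hole 26, height 22 mm: a bystander with no pad, to be left alone. Origin: centre of the underside; z up.

How it is judged:
By the outcome, as a careful person would: the job done as asked, in the order asked, and still so for the second after the job is handed in, with the robot touching nothing.
It also fails if it takes over 128 s, if anything falls off the work surface, if the arm or the gripper's body presses on something with over 40 N, if the wrist force passes 120 N, or if a joint passes its speed limit or range.

## Robot

A 6-joint arm with a two-finger parallel gripper is mounted at the origin on the work surface. World frame = base frame: x ahead of the robot, y to its left, z up, the work surface at z = 0. Lengths are in mm, angles in degrees, forces in N, time in s.
With the tool pointing down it reaches from about 350 to 975 mm from the base axis. Payload 4.9 kg.
Tool frame: the origin (TCP) lies at the very end of the fingers, on their centre line; the grasp point (between the pads) lies 19 mm behind it (bot.grasp_offset is the z of the grasp point in the tool frame, in mm); z points along the fingers, y is the direction in which the jaws open and shut (so a half turn about z gives the same grasp; the last joint's range is limited). The gripper opens to 85 mm and grips with 20 to 120 N. Pads are 22 mm wide; open, the fingers measure 114 mm over their backs; the gripper's body (76 mm by 85 mm) begins 54 mm behind the grasp point. The pads swing forward as they close: fully open they stand 13 mm farther back than shut.
Start: joints at [58.9, 3.019, 92.412, -0, 84.569, -6.818], TCP at [257.005, 569.693, 231.304] pointing down, gripper open.
Joint ranges: [-172.51, 172.51], [-57.92, 126.97], [3.15, 148.05], [-58.71, 238.71], [5.1, 150.11], [-179.66, 179.66]. Speed limits (degrees/s): [147.25, 147.25, 180, 180, 180, 180].

## Interface

Orientations are given as a 3x3 rotation matrix whose columns are the frame's x, y, z axes.
In Python, from cell import bot gives the robot as it stands. Calls block until the motion is done:
- bot.reach(position, orientation): joint-space move of the TCP to a pose.
- bot.move_straight(position, frame=None, v=150): straight line of the TCP; frame=None keeps the orientation; v is the mean speed in mm/s.
- bot.movej(angles): joint-space move.
- bot.grip(opening, squeeze=None): finger opening in mm; squeeze is the grip in N (None keeps the last); returns when the fingers have stopped.
- bot.hold(seconds).
- bot.ik(position, orientation): joint angles nearest the present ones, or None.
- bot.read_state(): the state.
- bot.camera(name): name is "scene" or "top" or "wrist"; returns a dict with "img" (480x640x3 uint8, red, green, blue), "intrinsics" (3x3 intrinsics, pixels), "extrinsics" (4x4, takes a point from camera to world coordinates). Camera axes: x right, y down, z forward; pixel columns grow to the right and rows downward; lengths in mm; the calibration is good to about 2 mm. A picture is of the moment at which its call begins. There is no depth.
A pose or a line that the arm cannot do raises bot.IKError and nothing moves.
- bot.close_job(): hands the job in, once; it reports no verdict.
The state is a dict: "clock": time; "qpos": joint angles; "qd": joint speeds; "joint_torque": joint torques, N m; "tcp_pos": TCP position; "eef_rot": TCP orientation; "contact_force": force on the tool from outside, world axes, zero at the start; "wrist_torque": the same for the moment, N m; "opening": finger opening in mm.
Only numpy, scipy, OpenCV 4.12 (cv2) and the standard library are available. Lean on these libraries where they do the work, as an engineer would, in place of code of your own. Each camera call takes 0.05 s, during which the arm holds its last target. There are 200 camera calls.

## Working session

There is one attempt and no reset: what is moved stays moved. The work goes in short steps, each a Python script; the robot and the scene stay as the last script left them, time stands still between calls to the robot, and variables do not carry over. Pictures are saved under pics/ and viewed, about 12 in all and at most 16, crops included, and the job is handed in when it is done.

```bash
ls; mkdir -p pics
python3 - <<'E'
from cell import bot
import cv2,numpy as np
np.set_printoptions(precision=3,suppress=True)
for n in("scene","top"):
    c=bot.camera(n); cv2.imwrite(f"pics/{n}0.png",c["img"][:,:,::-1]); print(n,c["intrinsics"],c["extrinsics"])
c=bot.camera("wrist");print(c["intrinsics"],c["extrinsics"])
s=bot.read_state();print(s["eef_rot"],s["clock"],s["opening"],bot.grasp_offset)
E
```

```text
pics
scene [[486.516   0.    317.126]
 [  0.    486.516 238.   ]
 [  0.      0.      1.   ]] [[   0.777    0.362   -0.515 1131.039]
 [   0.629   -0.472    0.618 -729.549]
 [  -0.02    -0.804   -0.594  748.974]
 [   0.       0.       0.       1.   ]]
top [[582.383   0.    325.114]
 [  0.    582.383 231.588]
 [  0.      0.      1.   ]] [[   0.009   -0.999    0.034  458.81 ]
 [  -1.      -0.009    0.004   -1.316]
 [  -0.004   -0.034   -0.999 1368.438]
 [   0.       0.       0.       1.   ]]
[[357.591   0.    328.821]
 [  0.    357.591 237.711]
 [  0.      0.      1.   ]] [[  0.41    0.881   0.234 196.693]
 [  0.912  -0.396  -0.108 595.872]
 [ -0.003   0.258  -0.966 373.726]
 [  0.      0.      0.      1.   ]]
[[-0.912  0.411 -0.001]
 [ 0.411  0.912 -0.001]
 [ 0.    -0.002 -1.   ]] 0.15 85.53731801713302 -18.700000000000003
```

View pics/top0.png

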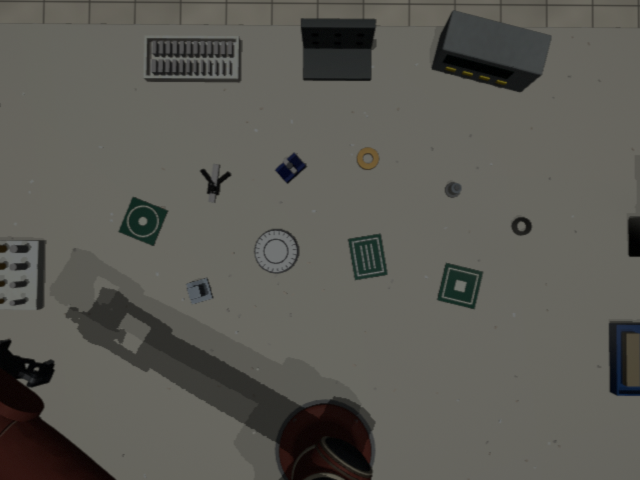

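View pics/scene0.png

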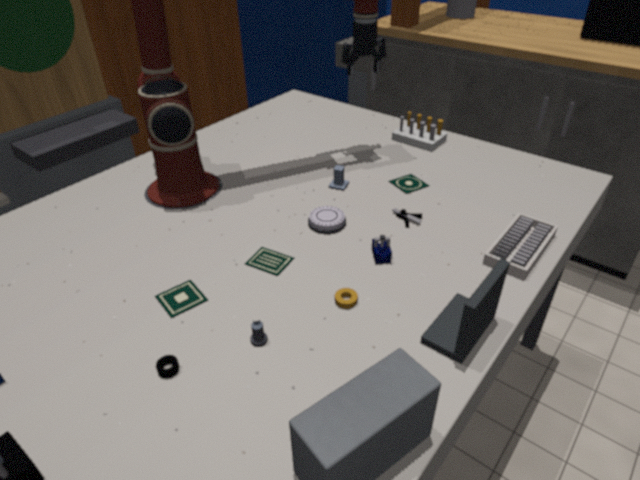

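The top view shows the ring at (368,158), V-block (291,168), punch (453,189) and master (199,291). The pads are at (143,221) for the ring, (460,285) for the master and (367,257) for the V-block, and the turntable is at (276,251). The bystanders are at (214,183) and (521,226). Next I'll take one wrist picture over each.

```bash
cat > h.py <<'E'
from cell import bot
import cv2,numpy as np,json
np.set_printoptions(precision=1,suppress=True)
def ray(c,uv,z):
    uv=np.atleast_2d(np.float64(uv)); K,T=c["intrinsics"],c["extrinsics"]
    d=np.c_[uv,np.ones(len(uv))]@np.linalg.inv(K).T@T[:3,:3].T; o=T[:3,3]
    return (o+d*((z-o[2])/d[:,2])[:,None])[:,:2]
def proj(c,p):
    T=np.linalg.inv(c["extrinsics"]); q=c["intrinsics"]@(T[:3,:3]@np.float64(p)+T[:3,3]); return q[:2]/q[2]
def rot(yaw):   # tool down, jaw axis (y) at yaw deg in the world
    a=np.radians(yaw); y=np.array([np.cos(a),np.sin(a),0]); z=np.array([0,0,-1.]); return np.c_[np.cross(y,z),y,z]
def look(xy,z=150):   # camera on the base side
    yaw=np.degrees(np.arctan2(xy[1],xy[0]))+90
    R=rot(yaw)
    if R[:2,0]@np.float64(xy)>0: R=rot(yaw+180)
    bot.reach([xy[0],xy[1],z],R); return bot.camera("wrist")
def save(n,c): 
    cv2.imwrite(f"pics/{n}.png",c["img"][:,:,::-1]); np.savez(f"pics/{n}.npz",**c)
def load(n): return dict(np.load(f"pics/{n}.npz"))
E
python3 - <<'E'
from h import *
c=bot.camera("top")
P=dict(master=(199,291,30),ringpad=(143,221,3),turn=(276,251,26),vblock=(291,168,34),ring=(368,158,18),vpad=(367,257,3),mpad=(460,285,3),punch=(453,189,40))
tiles=[]
for k,(u,v,z) in P.items():
    xy=ray(c,(u,v),z)[0]; w=look(xy); save("w_"+k,w)
    p=proj(w,[*xy,z]); print(k,xy,np.hypot(*xy),p, w["extrinsics"][:3,3])
    x,y=int(np.clip(p[0]-130,0,380)),int(np.clip(p[1]-130,0,220))
    t=w["img"][y:y+260,x:x+260,::-1]; t=cv2.resize(t,(200,200)).copy(); cv2.putText(t,f"{k} {x},{y}",(3,12),0,.4,(0,0,255)); tiles.append(t)
cv2.imwrite("pics/m1.png",np.vstack([np.hstack(tiles[:4]),np.hstack(tiles[4:])]))
print(bot.read_state()["clock"],bot.read_state()["qpos"])
E
```

```text
master [365.1 292. ] 467.49852128575026 [328.4 231.6] [313.5 251.3 293.9]
ringpad [525.9 432.4] 680.8520659794299 [328.3 225.6] [474.3 390.5 293.3]
turn [458.4 116.9] 473.01596966394106 [328.7 229.9] [394.8 100.8 294. ]
vblock [649.6  83.9] 654.990520648321 [328.2 234.8] [583.7  75.8 293. ]
ring [676.8 -94.2] 683.3495344936018 [328.1 229. ] [611.1 -84.6 293.8]
vpad [446.3 -94.5] 456.14791298688516 [329.1 222.4] [382.5 -81.  294.2]
mpad [ 382.9 -312.1] 494.00675072564155 [329.  223.6] [ 332.1 -271.   293.4]
punch [ 603.7 -287.4] 668.6579861918973 [329.8 236.2] [ 543.7 -259.3  293.4]
8.3833 [-31.9  12.1  90.4  -0.   77.5 -96.4]
```

View pics/m1.png

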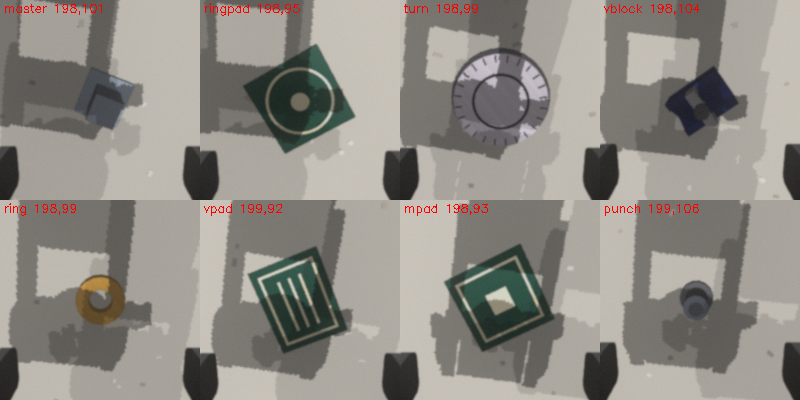

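The montage shows each item near its predicted pixel (tile centres, about (328,230) full-frame). Now I'll build colour masks and check them on overlays.

```bash
cat >> h.py <<'E'
def big(m):
    cs,_=cv2.findContours(m.astype(np.uint8),cv2.RETR_EXTERNAL,cv2.CHAIN_APPROX_NONE); 
    return cv2.convexHull(max(cs,key=cv2.contourArea))[:,0,:]
def chan(c,roi=None):
    im=cv2.GaussianBlur(c["img"],(3,3),0).astype(int); return im[...,0],im[...,1],im[...,2]
def mask(c,kind,uv,r=90):
    R,G,B=chan(c); s=R+G+B
    m=dict(green=lambda:(G-R)*4>G, brass=lambda:(R-B)*10>R*3.0, blue=lambda:(B-R)*100>B*2)[kind]()
    w=np.zeros(m.shape,bool); u,v=map(int,uv); w[max(v-r,0):v+r,max(u-r,0):u+r]=1
    return cv2.morphologyEx((m&w).astype(np.uint8),cv2.MORPH_OPEN,np.ones((3,3)))
def rect(c,uv,z):
    h=ray(c,uv,z).astype(np.float32); (x,y),(w,l),a=cv2.minAreaRect(h); 
    return np.array([x,y]),(w,l),a   # a: direction of side w
E
python3 - <<'E'
from h import *
tiles=[]
for k,kind,z in [("ringpad","green",3),("vpad","green",3),("mpad","green",3),("ring","brass",9),("master","blue",5),("vblock","blue",17),("punch","blue",5),("turn","blue",26)]:
    c=load("w_"+k); m=mask(c,kind,(328,230)); h=big(m); print(k,*rect(c,h,z), "circ",cv2.minEnclosingCircle(ray(c,h,z).astype(np.float32)))
    t=c["img"][:,:,::-1].copy(); 
    t=t[150:310,248:408]; g=cv2.resize((np.clip((t/255.)**.6,0,1)*255).astype(np.uint8),(400,400),interpolation=cv2.INTER_CUBIC)
    cv2.polylines(g,[((h-[248,150])*2.5+1).astype(int)],True,(0,0,255),1); tiles.append(g)
cv2.imwrite("pics/m2.png",cv2.resize(np.vstack([np.hstack(tiles[3:5]),np.hstack(tiles[5:7])]),(600,600)))
c=load("w_vblock");print(c["img"][225:240:5,300:360:6])
E
```

```text
ringpad [517.8 446.2] (61.22592544555664, 29.131567001342773) 32.41899490356445 circ ((522.0228271484375, 439.5331115722656), 30.61370277404785)
vpad [445.2 -96.9] (67.01658630371094, 53.29249954223633) 10.325994491577148 circ ((444.9514465332031, -96.89331817626953), 41.7122917175293)
mpad [ 382.4 -312.7] (63.33629608154297, 63.07772445678711) 77.23179626464844 circ ((382.108642578125, -311.51239013671875), 42.05733871459961)
ring [679.1 -94.6] (51.094505310058594, 53.041866302490234) 82.17790222167969 circ ((679.3107299804688, -94.15869903564453), 27.142057418823242)
master [367.7 297.6] (56.37511444091797, 50.854248046875) 16.5595645904541 circ ((365.822509765625, 297.08349609375), 34.84281539916992)
vblock [655.8  85. ] (47.16582489013672, 65.14085388183594) 42.65510177612305 circ ((655.9781494140625, 85.30838012695312), 38.880348205566406)
punch [ 616.8 -299.2] (27.815340042114258, 28.499515533447266) 73.65492248535156 circ ((616.075439453125, -300.0272521972656), 14.907439231872559)Traceback (most recent call last):
  File "<stdin>", line 4, in <module>
  File "h.py", line 22, in big
    return cv2.convexHull(max(cs,key=cv2.contourArea))[:,0,:]
                          ~~~^^^^^^^^^^^^^^^^^^^^^^^^
ValueError: max() iterable argument is empty
```

```bash
cat >> h.py <<'E'
def big(m): return cv2.convexHull(cv2.findNonZero(m))[:,0,:]
E
sed -i 's/(G-R)\*4>G/(G-R)*100>G*15/; s/(B-R)\*100>B\*2/(B-R)*100>B*K/; s/def mask(c,kind,uv,r=90)/def mask(c,kind,uv,r=90,K=2)/' h.py
python3 - <<'E'
from h import *
tiles={}
for k,kind,z,r in [("ringpad","green",3,90),("vpad","green",3,90),("mpad","green",3,90),("ring","brass",9,60),("master","blue",5,60),("vblock","blue",17,60),("punch","blue",5,40),("turn","blue",26,1)]:
    c=load("w_"+k); 
    t=c["img"][:,:,::-1].copy()[150:310,248:408]; g=cv2.resize((np.clip((t/255.)**.6,0,1)*255).astype(np.uint8),(300,300),interpolation=cv2.INTER_CUBIC)
    m=mask(c,kind,(328,230),r)
    if m.any():
        h=big(m); print(k,*rect(c,h,z), "circ",cv2.minEnclosingCircle(ray(c,h,z).astype(np.float32)))
        cv2.polylines(g,[((h-[248,150])*300/160+1).astype(int)],True,(0,0,255),1)
    tiles[k]=g
T=tiles; cv2.imwrite("pics/m2.png",cv2.resize(np.vstack([np.hstack([T[k] for k in a]) for a in (("ring","master","vblock"),("punch","turn","ringpad"))]),(798,532)))
c=load("w_punch");print(c["img"][235,280:380:5].tolist())
c=load("w_vblock");print(c["img"][235,280:380:5].tolist())
E
```

```text
ringpad [527.  432.5] (88.14798736572266, 88.2525863647461) 68.80963897705078 circ ((526.9215087890625, 432.3323059082031), 61.24215316772461)
vpad [447.9 -96.6] (96.07743835449219, 76.19703674316406) 10.072707176208496 circ ((447.4552001953125, -96.48953247070312), 59.763580322265625)
mpad [ 382.  -312.4] (88.1620101928711, 87.93191528320312) 77.0828857421875 circ ((382.0203857421875, -312.1717224121094), 60.796173095703125)
ring [679.1 -94.6] (51.094505310058594, 53.041866302490234) 82.17790222167969 circ ((679.3106689453125, -94.15867614746094), 27.142126083374023)
master [367.7 297.6] (56.37511444091797, 50.854248046875) 16.5595645904541 circ ((365.8225402832031, 297.0835266113281), 34.84284591674805)
vblock [655.8  85. ] (47.16582489013672, 65.14085388183594) 42.65510177612305 circ ((655.9781494140625, 85.30838012695312), 38.880348205566406)
punch [ 610.8 -296.2] (29.140647888183594, 41.98030090332031) 54.55747604370117 circ ((610.86083984375, -296.1495666503906), 20.99188232421875)
[[120, 118, 113], [119, 116, 110], [119, 116, 109], [115, 114, 108], [119, 115, 111], [64, 63, 66], [58, 59, 60], [79, 84, 90], [78, 81, 88], [77, 80, 90], [80, 86, 92], [65, 68, 72], [51, 52, 53], [95, 93, 91], [130, 125, 120], [127, 124, 116], [95, 93, 90], [94, 91, 87], [93, 91, 88], [97, 95, 91]]
[[99, 98, 93], [57, 58, 59], [38, 39, 49], [37, 36, 49], [33, 36, 51], [35, 36, 51], [40, 41, 51], [82, 81, 81], [83, 80, 80], [80, 78, 78], [66, 67, 67], [38, 38, 49], [33, 35, 47], [33, 33, 46], [38, 36, 49], [34, 36, 44], [37, 36, 49], [36, 38, 49], [44, 43, 54], [50, 49, 59]]
```

View pics/m2.png

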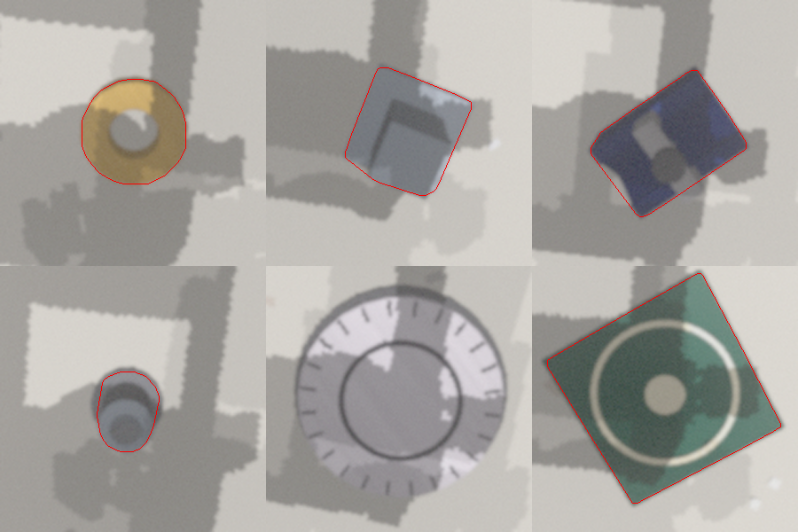

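The overlays show clean outlines for the ring, pads, master base and V-block. The punch mask misses part of its head. I'll refine the boxes using the edges nearest the camera (they sit at z=0), and fit the circles.

```bash
cat >> h.py <<'E'
from scipy.optimize import least_squares
def box(c,h,size,top):
    """centre, angle of local x of a box from its two sides facing the camera (their foot is at z=0)"""
    p=ray(c,h,0.); cam=c["extrinsics"][:2,3]; m=p.mean(0); n=len(p)
    _,_,a=cv2.minAreaRect(p.astype(np.float32)); S=[]
    q=np.roll(p,-1,0)-p; L=np.hypot(*q.T); ang=np.degrees(np.arctan2(q[:,1],q[:,0]))
    mid=(p+np.roll(p,-1,0))/2; d=(ang-a+45)%90-45; near=((mid-m)@(cam-m)>0)&(abs(d)<8)
    a+=np.average(d[near],weights=L[near]); out=[]
    for k in range(2):
        t=np.radians(a+90*k); u=np.array([np.cos(t),np.sin(t)]); u=u if (cam-m)@u>0 else -u
        out.append((u,(p@u).max(),-(ray(c,h,top)@-u).max()))
    ext=[o[1]+(ray(c,h,top)@-o[0]).max() for o in out]   # measured sizes along a, a+90
    if (ext[0]>ext[1])!=(size[0]>=size[1]) and size[0]!=size[1]: size=size[::-1]; xa=a+90
    else: xa=a
    ctr=sum(o[0]*(o[1]-s/2) for o,s in zip(out,size))
    return ctr,xa%180,ext
def circ(p,r=None):
    f=lambda q:np.hypot(*(p-q[:2]).T)-(r or q[2]); return least_squares(f,[*p.mean(0),20],loss="soft_l1").x
E
python3 - <<'E'
from h import *
c=load("w_master"); h=big(mask(c,"blue",(328,230),60)); print("master",*box(c,h,(50,50),10))
c=load("w_vblock"); h=big(mask(c,"blue",(328,230),60)); print("vblock",*box(c,h,(60,40),34))
c=load("w_punch"); h=big(mask(c,"blue",(328,230),40,-1)); p=ray(c,h,0); cam=c["extrinsics"][:2,3]; u=p.mean(0)-cam;u/=np.hypot(*u); w=np.array([-u[1],u[0]])
along=(p@u).min()+18; lat=((p@w).max()+(p@w).min())/2; print("punch",u*along+w*lat,"width",np.ptp(p@w),"length",np.ptp(p@u))
c=load("w_turn"); g=cv2.cvtColor(c["img"],cv2.COLOR_RGB2GRAY); b=cv2.morphologyEx(g,cv2.MORPH_BLACKHAT,np.ones((9,9)))>18
v,x=np.nonzero(b); p=ray(c,np.c_[x,v],26); q=np.array([458.4,116.9])
for tol in (7,4,2): k=abs(np.hypot(*(p-q).T)-27)<tol; r=circ(p[k]); q=r[:2]
print("turn",r,k.sum())
E
```

```text
master [365.2 296.4] 15.894976564566939 [np.float64(54.3622936950278), np.float64(50.15391426143)]
vblock [653.3  85.6] 132.179785841267 [np.float64(39.993008053525614), np.float64(59.91218548934427)]
punch [ 609.1 -295.4] width 33.85741135607957 length 42.59823964293628
turn [459.6 117.1  27.5] 847
```

Sizes agree with the given ones: V-block 40.0 x 59.9 mm, pads about 88 mm and 96 x 76 mm, turntable circle radius 27.5 mm including its line. The punch head reads 33.9 mm against 36 mm. Starting with the ring.

```bash
cat >> h.py <<'E'
def best(xyz,yaws):
    q0=np.array(bot.read_state()["qpos"]); c=[]
    for y in yaws:
        q=bot.ik(xyz,rot(y))
        if q is not None: c.append((max(abs(np.array(q)-q0)),y))
    return min(c)[1]
def go(xy,z,yaws,zh):
    y=best([*xy,zh],yaws); bot.reach([*xy,zh],rot(y)); return y
def fz(): return bot.read_state()["contact_force"][2]
def pick(xy,z,yaws,squeeze=60,zh=130,lift=130):
    y=go(xy,z,yaws,zh); bot.move_straight([*xy,z+15],v=150); bot.move_straight([*xy,z],v=40)
    f0=fz(); bot.grip(5,squeeze); s=bot.read_state(); print("pick yaw",y,"opening",s["opening"],"tcp",s["tcp_pos"],"f",s["contact_force"],"f0",f0)
    bot.move_straight([*xy,z+10],v=30); bot.move_straight([*xy,lift],v=150)
    bot.hold(.2); s=bot.read_state(); print("held",s["opening"],s["contact_force"]); return y
def place(xy,z,yaws,zh=130):
    y=go(xy,z,yaws,zh); bot.move_straight([*xy,z+12],v=150); bot.move_straight([*xy,z+1.5],v=25); bot.hold(.2)
    f0=fz(); d=1.5
    while d>-1.5 and fz()-f0<4: d-=.4; bot.move_straight([*xy,z+d],v=10); bot.hold(.05)
    print("place yaw",y,"d",d,"df",fz()-f0)
    bot.grip(85); bot.hold(.1); bot.move_straight([*xy,z+20],v=60); bot.move_straight([*xy,zh],v=200); print("clock",bot.read_state()["clock"])
E
python3 - <<'E'
from h import *
r=np.degrees(np.arctan2(-94.4,679.2))
pick((679.2,-94.4),1,[r+90,r-90])
save("held_ring",bot.camera("wrist"))
r=np.degrees(np.arctan2(432.5,527))
place((527,432.5),4,[r+90,r-90])
save("p_ring",look((527,432.5)))
c=load("p_ring"); h=big(mask(c,"green",(328,230),90)); print("pad",*rect(c,h,3))
h=big(mask(c,"brass",(328,230),60)); print("ring",*rect(c,h,12))
t=np.hstack([load(k)["img"][130:480,160:500,::-1] for k in ("held_ring","p_ring")]); cv2.imwrite("pics/m3.png",t)
E
```

```text
pick yaw 82.08731995294423 opening 49.91048916437991 tcp [679.9 -94.5   2. ] f [-1.8 -0.4  3.8] f0 0.3231853794078227
held 49.690065427917354 [-0.2 -0.3 -2.3]
place yaw 129.37514794127452 d 0.30000000000000004 df 7.883819202684316
clock 19.025
pad [526.9 432.4] (88.3990249633789, 87.9077377319336) 68.80372619628906
ring [526.9 432.7] (54.649208068847656, 53.409847259521484) 39.423587799072266
```

View pics/m3.png

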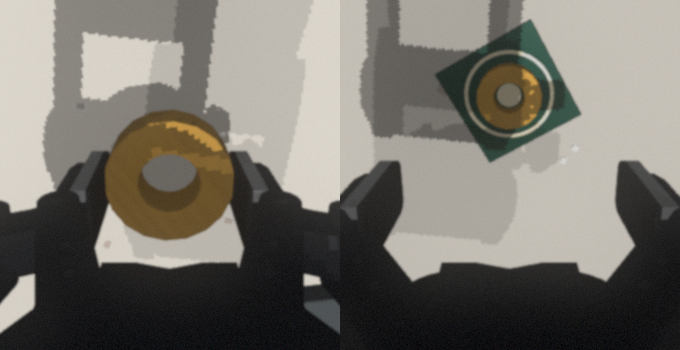

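The left half of the picture shows the ring held level. The right half shows it parked concentric in the circle at (509,95), 0.3 mm from the pad centre. Next is the master, then the V-block.

Run:
```python
from h import *
y=pick((365.2,296.4),20,[15.9+90*k for k in range(-2,3)],50)
save("held_m",bot.camera("wrist"))
place((382,-312.4),23,[77.1+90*k for k in range(-3,3)],150)
save("p_m",look((382,-312.4),170))
c=load("p_m"); h=big(mask(c,"green",(328,230),90)); print("pad",*rect(c,h,3))
t=np.hstack([load(k)["img"][130:480,160:500,::-1] for k in ("held_m","p_m")]); cv2.imwrite("pics/m4.png",t)
print(proj(c,[382,-312.4,3]))
```

```text
pick yaw 105.9 opening 25.58438126706424 tcp [365.4 296.6  20.3] f [0.8 1.6 1.6] f0 0.8984725643464365
held 25.374677631437105 [-0.7  0.6 -4.2]
place yaw -12.900000000000006 d -0.09999999999999998 df 5.937210028183525
clock 30.5583
pad [ 382.  -312.4] (88.28853607177734, 88.01739501953125) 77.28570556640625
[329.8 220.2]
```

View pics/m4.png

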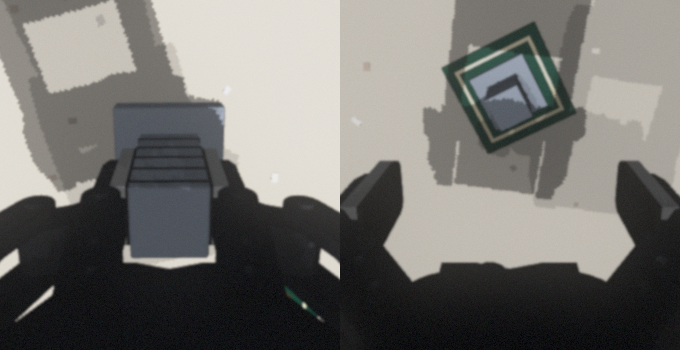

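Left: the master is held square. Right: it stands in its square at about (505,95). I'll measure the base's offset from the pad.

Run:
```python
from h import *
c=load("p_m"); g=mask(c,"green",(328,220),90); m=mask(c,"blue",(328,220),45)&(1-g)
m=cv2.morphologyEx(m,cv2.MORPH_OPEN,np.ones((7,7))); h=big(m)
d=dict(c); d["extrinsics"]=c["extrinsics"].copy(); d["extrinsics"][2,3]-=3
print("master",*box(d,h,(50,50),10))
t=cv2.resize(c["img"][150:300,250:400,::-1],(600,600),interpolation=cv2.INTER_CUBIC)
cv2.polylines(t,[((h-[250,150])*4+2).astype(int)],True,(0,0,255),1); cv2.imwrite("pics/m5.png",t)
```

```text
master [ 381.9 -313.3] 77.21628642342644 [np.float64(50.80606339508637), np.float64(54.27238219115122)]
```

View pics/m5.png

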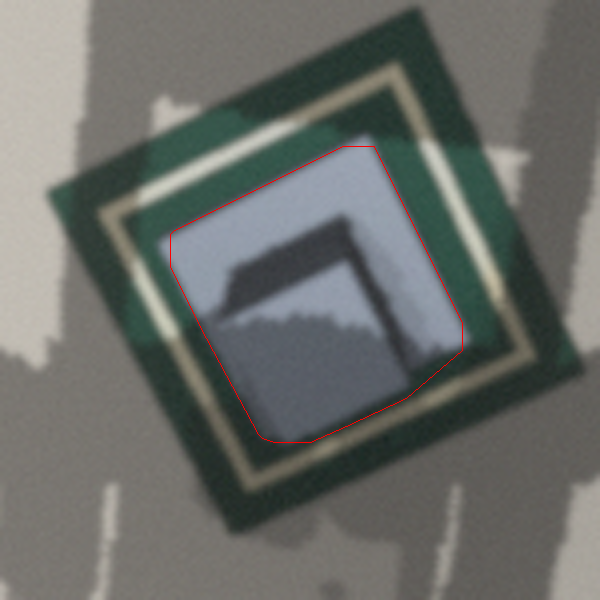

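The master is 0.9 mm off centre and within 0.2° of its outline. Now the V-block.

Run:
```python
from h import *
y=pick((653.3,85.6),4,[42.2+180*k for k in range(-2,2)],70)
save("held_v",bot.camera("wrist"))
place((447.7,-96.6),7,[100.1+180*k for k in range(-2,2)],150)
save("p_v",look((447.7,-96.6),160)); save("re_punch",look((609,-295.4),140))
c=load("p_v"); g=mask(c,"green",(328,225),90); print("pad",*rect(c,big(g),3))
R,G,B=chan(c); m=((B-R)*100>B*15)&((B-G)*100>B*8); w=np.zeros(m.shape,bool); w[165:285,268:388]=1
h=big(cv2.morphologyEx((m&w).astype(np.uint8),cv2.MORPH_OPEN,np.ones((3,3))))
d=dict(c); d["extrinsics"]=c["extrinsics"].copy(); d["extrinsics"][2,3]-=3
print("vblock",*box(d,h,(60,40),34))
t=cv2.resize(c["img"][150:300,250:400,::-1],(400,400),interpolation=cv2.INTER_CUBIC); cv2.polylines(t,[((h-[250,150])*2.667+1).astype(int)],True,(0,0,255),1)
c=load("re_punch"); h=big(mask(c,"blue",(328,230),40,-1)); p=ray(c,h,0); cam=c["extrinsics"][:2,3]; u=p.mean(0)-cam;u/=np.hypot(*u); w=np.array([-u[1],u[0]])
along=(p@u).min()+18; lat=((p@w).max()+(p@w).min())/2; print("punch",u*along+w*lat,"width",np.ptp(p@w),"length",np.ptp(p@u))
s=cv2.resize(c["img"][150:300,250:400,::-1],(400,400),interpolation=cv2.INTER_CUBIC); cv2.polylines(s,[((h-[250,150])*2.667+1).astype(int)],True,(0,0,255),1)
cv2.imwrite("pics/m6.png",np.hstack([t,s]))
```

```text
pick yaw -317.8 opening 39.00809587097781 tcp [653.9  85.7   4.5] f [1.4 0.4 0.8] f0 0.5978903144648198
held 38.78957349339587 [ 0.7  0.5 -5.2]
place yaw 100.1 d -0.09999999999999998 df 10.758207677543927
clock 43.0833
pad [447.9 -96.5] (96.16757202148438, 76.0465087890625) 10.06267261505127
vblock [447.4 -96.6] 10.751757532209087 [np.float64(58.499908042862046), np.float64(40.882734673576664)]
punch [ 609.  -295.5] width 34.20719942421279 length 42.02541830876089
```

View pics/m6.png

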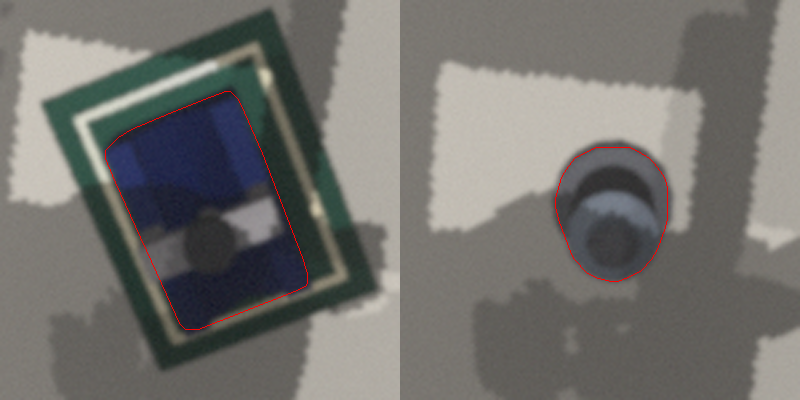

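The V-block sits 0.5 mm off centre and 0.7° from its outline. The punch stands at (612,215) in the right half, and its mask is about 1 mm inside the head. All three are parked, so now the punch.

Run:
```python
from h import *
r=np.degrees(np.arctan2(-295,608)); q=(608.2,-295.1); t=(459.6,117.1)
pick(q,14,[r+90,r-90],50,lift=160)
save("held_p",bot.camera("wrist"))
r=np.degrees(np.arctan2(t[1],t[0])); place(t,40,[r+90,r-90],160)
save("p_p",look(t,180)); c=load("p_p")
g=cv2.cvtColor(c["img"],cv2.COLOR_RGB2GRAY); b=cv2.morphologyEx(g,cv2.MORPH_BLACKHAT,np.ones((9,9)))>18
v,x=np.nonzero(b); p=ray(c,np.c_[x,v],26); o=np.array(t)
for tol in (4,2): k=abs(np.hypot(*(p-o).T)-27)<tol; rr=circ(p[k]); o=rr[:2]
print("turn",rr,k.sum())
uv=proj(c,[*t,26]).astype(int); print(uv); a=c["img"][uv[1]-75:uv[1]+75,uv[0]-75:uv[0]+75,::-1]
hp=load("held_p")["img"][180:480,180:480,::-1]
cv2.imwrite("pics/m7.png",np.hstack([cv2.resize(a,(450,450),interpolation=cv2.INTER_CUBIC),cv2.resize(hp,(350,450))]))
```

```text
pick yaw 64.117460570095 opening 22.454026967392284 tcp [ 608.4 -295.3   14.3] f [0.8 0.7 0. ] f0 -0.4425692598198106
held 22.868490002092265 [-0.4 -0.3 -1.7]
place yaw 104.2940800602015 d -0.09999999999999998 df 5.529238798663943
clock 54.9333
turn [459.6 117.   27.4] 722
[329 222]
```

View pics/m7.png

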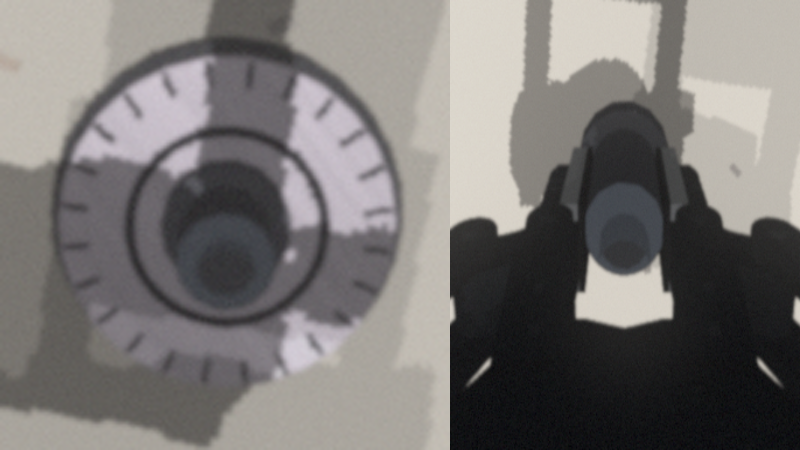

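The punch head spans x 162–290 with its near edge at y 160. That puts its centre near (226,224), against (228,226) for the dark circle, so it is within about 1 mm. I'll move the arm clear and take one last overall look.

Run:
```python
from h import *
bot.move_straight([459.6,117.1,230]); bot.movej([58.9,3.019,92.412,0,84.569,-6.818]); bot.hold(.3)
c=bot.camera("top"); a=cv2.imread("pics/top0.png"); b=c["img"][:,:,::-1]
cv2.imwrite("pics/top1.png",b[120:330,100:560].repeat(1,0))
d=np.abs(a.astype(int)-b).max(2)
for n,(u,v) in dict(cf=(214,183),collar=(521,226)).items(): print(n,"changed px",(d[v-25:v+25,u-25:u+25]>40).sum())
print(bot.read_state()["clock"],bot.read_state()["contact_force"])
```

```text
cf changed px 0
collar changed px 0
57.8667 [ 0.4 -0.5 -0.3]
```

View pics/top1.png

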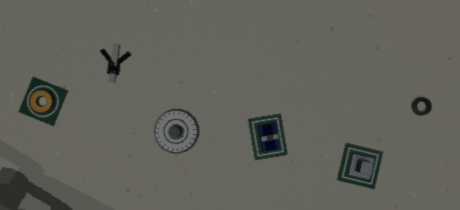

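The final view shows the ring at (41,101), punch at (176,131), V-block at (268,137) and master at (361,166), all in place. The bystanders haven't moved, so I'm handing in.

```bash
python3 -c "
from cell import bot
print(bot.close_job())"
```

```text
the job is handed in; nothing more can be done
None
```

The ring gauge, height master and V-block are parked on their pads. The punch was moved last and stands upright in the middle of the turntable. I handed the job in at about 58 s on the robot's clock, with the arm clear of everything; no verdict is reported.

| Part | Off centre (wrist camera, after placing) | Angle to outline |
|---|---|---|
| Ring gauge | about 0.3 mm | not applicable |
| Height master | about 0.9 mm | within 0.2° |
| V-block | about 0.5 mm | about 0.7° |
| Punch | about 1 mm, judged by eye from the picture | not applicable |

- **Bystanders:** in the top view, no pixels changed by more than the threshold around the centre-finder or the collar.
- **Set-down:** each part was lowered in small steps until light contact, a rise of 5.5–10.8 N, and only then released.
- **Checks that disagreed:** no check failed. The punch head's mask read about 34 mm wide instead of 36 mm, so I shifted its pick point by about 1 mm. The master's far side also read about 54 mm instead of 50 mm, because its column and a shadow fell across that edge, so I used only the edges facing the camera.

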